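# Seal check on a storage canister

## Robot

A 6-joint arm with a two-finger parallel gripper is mounted at the origin on the work surface. World frame = base frame: x ahead of the robot, y to its left, z up, the work surface at z = 0. Lengths are in m, angles in rad, forces in N, time in s.
With the tool pointing down it reaches from about 0.3 to 0.775 m from the base axis. Payload 14.6 kg.
Tool frame: the origin (TCP) lies midway between the tips of the shut fingers; the grasp point (between the pads) lies bot.hold_point_z behind it (bot.hold_point_z is the distance from the TCP to the grasp point, in m); y points along the fingers, z is the direction in which the jaws open and shut, and the axes are right-handed (so a half turn about y gives the same grasp; the last joint's range is limited). The gripper opens to 85 mm and grips with 20 to 120 N. Pads are 22 mm wide; open, the fingers measure 114 mm over their backs; the gripper's body (76 mm by 85 mm) begins 54 mm behind the grasp point. The pads swing forward as they close: fully open they stand 13 mm farther back than shut.
Start: joints at [1.241, 0.3, 1.521, -0, 1.321, -0.067], TCP at [0.143, 0.531, 0.231] pointing down, gripper open.
Joint ranges: [-3.03, 3.03], [-0.79, 2.21], [0.23, 2.52], [-1.04, 4.18], [0, 3.07], [-2.55, 2.55]. Speed limits (rad/s): [2.22, 2.22, 2.57, 3.14, 3.14, 3.14].

## Interface

Orientations are given as a rotation vector (axis times angle).
In Python, from station import bot, fingers, solver, read_state, optics gives the robot as it stands. The module is installed in compiled form; this text tells all that it offers. Calls block until the motion is done:
- bot.move_ptp(position, orientation): joint-space move of the TCP to a pose.
- bot.move_linear(position, ori=None, feed=0.15, f_stop=None): straight line of the TCP; ori=None keeps the orientation; feed is the mean speed in m/s. With f_stop (N) it stops when the force on the tool has changed by that much, and returns True; else False.
- bot.goto_joints(angles): joint-space move.
- fingers.gripper_to(opening): opening from 0.0 (shut) to 1.0 (fully open); the grip force is fixed at half the most; returns when the fingers have stopped.
- bot.dwell(seconds).
- solver.inverse_kinematics(position, orientation): joint angles nearest the present ones, or None.
- read_state(): the state.
- optics.grab_frame(name): name is "side" or "top"; returns a dict with "color" (384x512x3 uint8, red, green, blue), "depth" (384x512 float32, m along the optical axis (not along the pixel's ray), 0 where there is no reading), "intrinsics" (3x3 intrinsics, pixels), "xyz" and "rotation" of the camera in the world. Camera axes: x right, y up, looking along -z (the intrinsics and any distortion apply to the point x, -y, -z); pixel columns grow to the right and rows downward; lengths in m; the calibration is good to about 2 mm. A picture is of the moment at which its call begins.
A pose or a line that the arm cannot do raises bot.MotionError and nothing moves.
- bot.close_job(): hands the job in, once; it reports no verdict.
The state is a dict: "clock": time; "joint_positions": joint angles; "dq": joint speeds; "joint_torque": joint torques, N m; "ee_pos": TCP position; "tcp_rot": TCP orientation; "force": force on the tool from outside, world axes, zero at the start; "torque": the same for the moment, N m; "gripper_width": opening from 0.0 (shut) to 1.0 (fully open).
Only numpy, scipy, OpenCV 4.12 (cv2) and the standard library are available. Lean on these libraries where they do the work, as an engineer would, in place of code of your own. Each camera call takes 0.05 s, during which the arm holds its last target.

## Task

Press the steel canister's hinged lid down by its front tab until it snaps fully shut past its catch. Then lift the orange seal gauge out of its holder and hold its foot centred on the yellow oblong button in the lid, gauge upright and foot lined up with the button, pressing lightly so that the button is sunk about half way and is not bottomed. Finish while still gripping the gauge and pressing like that, and leave the other things on the shelf where they stand.

Things in the scene. Friction and masses are not known exactly. Their poses are not given: they have to be found in the camera images.
- canister: Upright round stainless steel canister, 110 mm diameter, fixed to the shelf mat, rim 100 mm above its origin. Origin: centre of its underside, on the mat (mat top is 3 mm above the table). z up; the lid hinge is on its +x side, the black tab and catch on its -x side. It may stand on the left or on the right.
- lid (a joint): Angle of the canister's lid in rad: 0 = fully shut and snapped in, grows as it opens (stop at 1.15). It starts open 0.5 to 1.0. Stiff hinge: it stays where it is left. From about 0.12 rad down a sprung roller catch resists and pushes the lid back; about 7 N down on the tab gets it past dead centre at about 0.06 rad, then the lid snaps to 0. Pressing lightly on the shut lid does not open it.
- lid_hinge (a point): Point on the lid's hinge axis, 58 mm in +x and 100 mm up from the canister's origin; the axis is the canister's y. The lid is a steel disc 116 mm across and 12 mm thick whose underside passes through this axis when shut.
- lid_tab (a point): Where to press: upper face of the black tab at the lid's front (tab 36 mm wide, its free part 32 mm long, 10 mm thick). 136 mm from the hinge axis and 12 mm above the lid's underside; moves with the lid. Its axes are the lid's: z out of the lid's top, x towards the hinge.
- seal_button (a joint): How far the yellow button is pushed in, m: 0 = out, 0.008 = bottomed; half way is 0.004. Spring: about 1 N starts it, then 0.7 N per mm (half way about 3.9 N, bottomed about 6.7 N).
- button_top (a point): Centre of the upper face of the yellow oblong button at the lid's centre: 34 mm long (along its y, which is parallel to the hinge) by 14 mm wide (x), standing 10 mm above the lid when out. z points out of the lid's top. With the lid shut the face is 122 mm above the canister's origin.
- gauge: Seal gauge, loose, about 0.1 kg, 120 mm tall, standing upright in the holder. Origin: centre of its foot's underside; z up along the gauge. Lower part (0 to 56 mm up): grey prism 16 mm in x by 36 mm in y with a black rubber foot. Upper part (56 to 120 mm up): orange grip 26 mm in x by 40 mm in y. Grip it across x. Half a turn about z makes no difference.
- holder: Black holder fixed to the mat, origin: centre of its underside. Rectangular pocket, outside 30 mm (x) by 50 mm (y), rim 48 mm high, walls 5 mm, floor 5 mm thick, on a foot plate 80 by 90 by 4 mm. The gauge stands on the pocket's floor with about 2 mm play each side and lifts straight up.
- mortar: Heavy granite mortar, 140 mm across, 85 mm high, bystander; origin under its centre.
- pestle: Granite pestle lying on the mat, 152 mm long along its y, up to 38 mm thick, bystander; origin under its middle.
- cups: Nested green measuring cups, 76 mm across, 55 mm high, handles to -x reaching 108 mm from the origin under its centre; bystander.
- jar: Amber jar with red cap, 56 mm across, 105 mm high, bystander; origin under its centre.
- tin: Tin with blue label, 74 mm across, 100 mm high, bystander; origin under its centre.
- oil: Green glass bottle, 60 mm across, 140 mm high, bystander; origin under its centre.

How it is judged:
On the way, in this order (a step that is already met when the one before it is completed fails the run):
1. the lid is snapped fully shut (value of joint lid below 0.03 rad), for 0.2 s.
2. the gripped gauge's foot presses the button lightly, centred, upright and lined up (horizontal distance between gauge and button_top below 0.007 m and angle between gauge's own z axis and vertical below 0.12 rad and angle between the y axis of gauge and the y axis of button_top, either way round below 0.21 rad and value of joint seal_button between 0.002 and 0.0065 m and contact force between gauge and canister between 1.2 and 8 N and contact force between the fingers and gauge above 2 N), for 0.2 s.
At the end, for the whole second after the job is handed in: Lid shut (under 0.03 rad); the gauge still gripped by the fingers and at rest, its foot centre within 7 mm of the button's centre, within 0.12 rad of upright, its long side within 0.21 rad of the button's; the button sunk 2 to 6.5 mm of its 8 mm, the gauge pressing the canister with 1.2 to 8 N (all of step 2 and value of joint lid below 0.03 rad and linear speed of gauge below 0.02 m/s); the arm keeps its last pose, push and grip.
It fails at once if a bystander was moved more than 25 mm (distance of any of mortar, pestle, cups, jar, tin, oil from where it was at the start of the episode above 0.025 m).
It also fails if it takes over 53 s, if anything falls off the work surface, if the arm or the gripper's body presses on something with over 40 N, if the wrist force passes 120 N, or if a joint passes its speed limit or range.

## Working session

There is one attempt and no reset: what is moved stays moved. The work goes in short steps, each a Python script; the robot and the scene stay as the last script left them, time stands still between calls to the robot, and variables do not carry over. Pictures are saved under pics/ and viewed, and the job is handed in when it is done.

```bash
mkdir -p pics
cat > h.py <<'E'
import numpy as np, cv2
from scipy.spatial.transform import Rotation as R
from station import bot, fingers, solver, read_state, optics
def grab(n):
    f=optics.grab_frame(n); np.savez('pics/%s.npz'%n,**{k:np.asarray(v) for k,v in f.items()}); return f
def pts(f):
    K=np.asarray(f['intrinsics']);d=np.asarray(f['depth']);h,w=d.shape
    u,v=np.meshgrid(np.arange(w),np.arange(h))
    p=np.stack([(u-K[0,2])/K[0,0]*d,-(v-K[1,2])/K[1,1]*d,-d],-1)
    r=np.asarray(f['rotation'])
    r=r if r.shape==(3,3) else R.from_rotvec(r).as_matrix()
    P=p@r.T+np.asarray(f['xyz']); P[d==0]=np.nan; return P
E
python3 - <<'E'
from h import *
for n in('side','top'):
    f=grab(n); print(n,[ (k,np.asarray(v).shape) for k,v in f.items()],f['xyz'],f['rotation'],f['intrinsics'])
    cv2.imwrite(f'pics/{n}0.png',cv2.resize(f['color'][...,::-1],(800,600),interpolation=cv2.INTER_CUBIC))
s=read_state();print(s, bot.hold_point_z)
E
```

```text
side [('color', (384, 512, 3)), ('depth', (384, 512)), ('intrinsics', (3, 3)), ('xyz', (3,)), ('rotation', (3,))] [ 0.5452048  -0.76547874  0.79909665] [ 0.81945716 -0.03257646 -0.0406683 ] [[362.33732045   0.         254.59690063]
 [  0.         362.33732045 188.73337166]
 [  0.           0.           1.        ]]
top [('color', (384, 512, 3)), ('depth', (384, 512)), ('intrinsics', (3, 3)), ('xyz', (3,)), ('rotation', (3,))] [ 0.30575099 -0.00570378  1.40279065] [ 0.16081538 -0.16519133 -1.58254961] [[405.28173854   0.         254.8812037 ]
 [  0.         405.28173854 192.22245814]
 [  0.           0.           1.        ]]
{'clock': 0.1, 'joint_positions': array([ 1.24135794e+00,  3.00405097e-01,  1.52151201e+00,  2.89662955e-05,
        1.32069683e+00, -6.66089134e-02]), 'dq': array([ 0.00011023, -0.00153323, -0.0013144 ,  0.0006883 ,  0.00057938,
       -0.00088274]), 'joint_torque': array([ 2.17350454e-03, -5.44374061e+01, -3.62372339e+01, -3.53127541e-05,
        3.06881098e-03,  2.51634191e-05]), 'ee_pos': array([0.14283196, 0.53091724, 0.23078674]), 'tcp_rot': array([-1.56192798,  0.20653211, -0.2061724 ]), 'force': array([-0.05573227, -0.26200498,  0.15108358]), 'torque': array([-0.04560231,  0.03986292,  0.03768232]), 'gripper_width': 1.0001703026005648} 0.0187
```

View pics/side0.png

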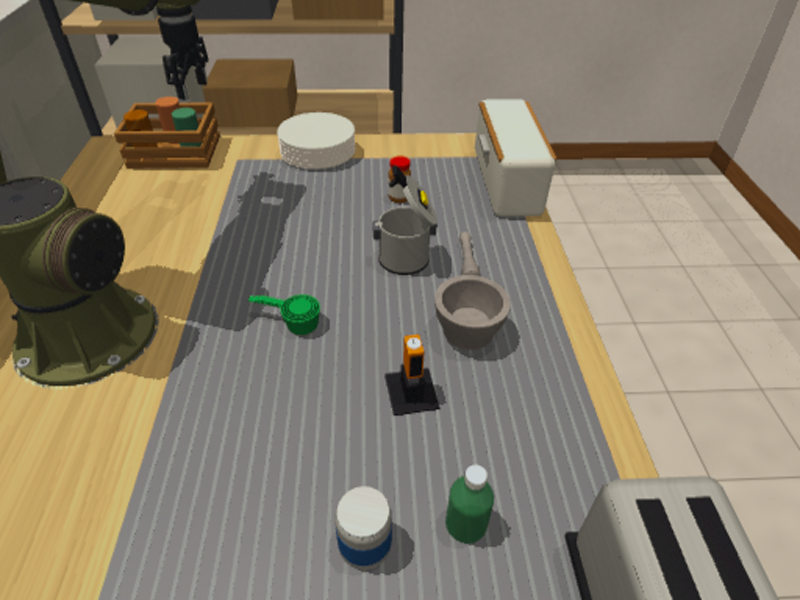

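View pics/top0.png

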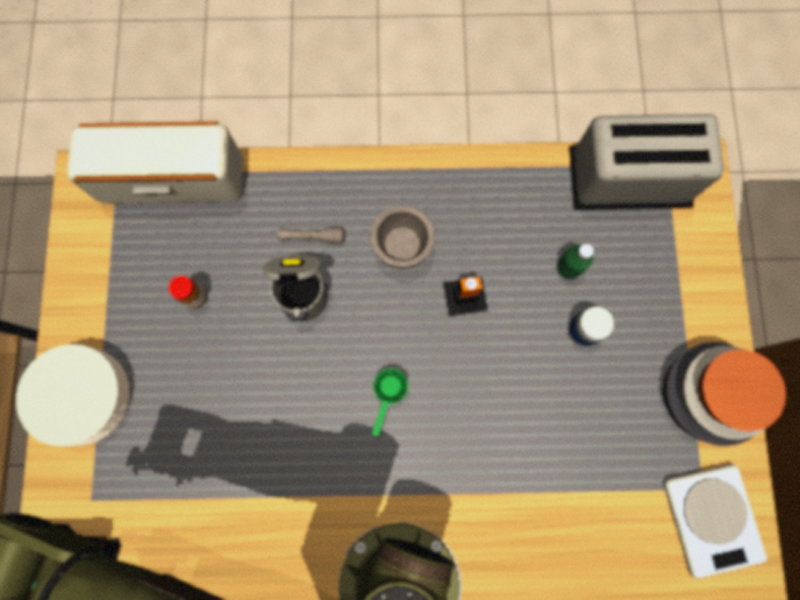

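The side view shows the canister at (404,240) with its open lid leaning right, and the gauge in its holder at (414,370). The top view shows the canister at (298,292), the gauge at (471,287), the cups at (390,385) and the mortar at (402,238). Next I'll get metric positions.

Run:
```python
from h import *
for n,(a,b,c,d) in dict(top=(150,220,160,330),side=(90,280,220,350)).items():
    f=dict(np.load(f'pics/{n}.npz'));P=pts(f)
    im=f['color'][a:b,c:d,::-1]; cv2.imwrite(f'pics/{n}_crop.png',cv2.resize(im,None,fx=4 if n=='top' else 3.1,fy=4 if n=='top' else 3.1,interpolation=cv2.INTER_CUBIC))
    hsv=cv2.cvtColor(f['color'],cv2.COLOR_RGB2HSV).astype(int)
    z=P[...,2]
    inm=(P[...,0]>.25)&(P[...,0]<.8)&(abs(P[...,1])<.55)
    print(n,'mat z',np.nanmedian(z[inm&(z<.02)]))
    def rep(name,m,pr=True):
        q=P[m&~np.isnan(z)]
        if len(q): print(name,len(q),'med',np.median(q,0).round(4),'mean',q.mean(0).round(4),'lo',np.percentile(q,3,0).round(4),'hi',np.percentile(q,97,0).round(4))
    H,S,V=hsv[...,0],hsv[...,1],hsv[...,2]
    rep('yellow',inm&(H>24)&(H<34)&(S>180)&(V>120)&(z>.03))
    rep('orange',inm&(H>5)&(H<20)&(S>180)&(z>.05)&(V>90))
    rep('orange/top z>.115',inm&(z>.112)&(abs(P[...,1]+.13)<.05)&(P[...,0]>.45)&(P[...,0]<.65))
    rep('red',inm&((H<4)|(H>176))&(S>180)&(z>.08))
    rep('greencup',inm&(H>50)&(H<75)&(S>180)&(z>.04)&(P[...,1]>-.1))
```

```text
top mat z 0.0028056429581484466
yellow 40 med [0.6498 0.2045 0.1657] mean [0.6497 0.2046 0.1652] lo [0.6437 0.1891 0.1608] hi [0.6554 0.2196 0.1696]
orange 95 med [ 0.5959 -0.1483  0.1082] mean [ 0.5987 -0.0033  0.1054] lo [ 0.5919 -0.1795  0.0768] hi [0.6153 0.443  0.1306]
orange/top z>.115 107 med [ 0.6052 -0.1588  0.1275] mean [ 0.6055 -0.1593  0.1266] lo [ 0.5929 -0.1779  0.1156] hi [ 0.6185 -0.1406  0.1325]
red 166 med [0.6149 0.4446 0.1072] mean [0.6151 0.4451 0.1066] lo [0.5945 0.4255 0.1004] hi [0.6361 0.4654 0.1112]
greencup 231 med [0.4076 0.0104 0.0497] mean [0.4066 0.0089 0.0492] lo [ 0.3779 -0.0189  0.042 ] hi [0.4341 0.0339 0.0548]
side mat z 0.0031954809870304857
yellow 25 med [0.6518 0.2032 0.1648] mean [0.6523 0.2034 0.1644] lo [0.6469 0.1881 0.1593] hi [0.6588 0.2196 0.1681]
orange 154 med [ 0.6006 -0.1713  0.1164] mean [ 0.6057 -0.073   0.1076] lo [ 0.5948 -0.1814  0.0686] hi [0.6323 0.4651 0.1287]
orange/top z>.115 159 med [ 0.6082 -0.1643  0.1275] mean [ 0.6078 -0.1632  0.1261] lo [ 0.5944 -0.1797  0.1144] hi [ 0.6211 -0.1412  0.1302]
red 74 med [0.6189 0.4393 0.1067] mean [0.6181 0.4315 0.1106] lo [0.5962 0.2613 0.0966] hi [0.6374 0.4603 0.2021]
greencup 429 med [0.4007 0.0117 0.0493] mean [0.394  0.0102 0.0487] lo [ 0.3209 -0.0236  0.0416] hi [0.4369 0.0415 0.0537]
```

View pics/top_crop.png

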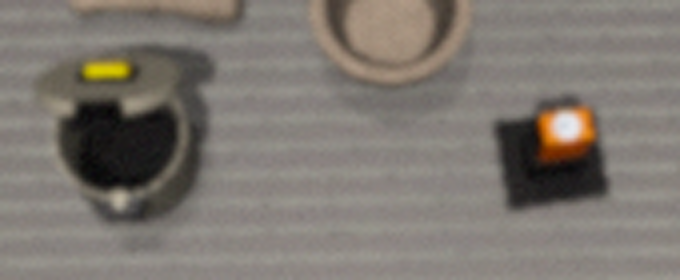

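View pics/side_crop.png

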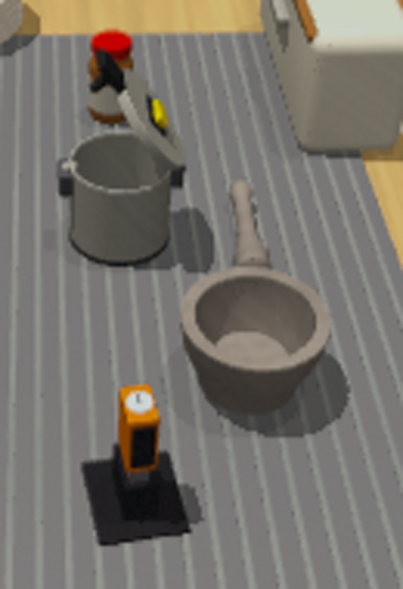

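Run:
```python
from h import *
from scipy.optimize import least_squares
Q={};
for n in('top','side'):
    f=dict(np.load(f'pics/{n}.npz'));P=pts(f);C=f['color'].astype(int);Q[n]=(P,C)
    z=P[...,2]
    # wall+rim
    m=(abs(P[...,0]-.58)<.09)&(abs(P[...,1]-.2)<.09)
    q=P[m&(z>.02)&(z<.085)] if n=='side' else P[m&(z>.09)&(z<.108)]
    r=.055 if n=='side' else .0535
    def res(p): return np.hypot(q[:,0]-p[0],q[:,1]-p[1])-r
    if n=='side':
        s=least_squares(res,[.585,.2],loss='soft_l1',f_scale=.002);print('side wall centre',s.x,len(q),np.median(abs(s.fun)))
    s=least_squares(lambda p:np.hypot((qq:=P[m&(z>.096)&(z<.107)])[:,0]-p[0],qq[:,1]-p[1])-.0535,[.585,.2],loss='soft_l1',f_scale=.002);print(n,'rim centre',s.x,np.median(abs(s.fun)))
    # lid plane
    m=(P[...,0]>.58)&(P[...,0]<.7)&(abs(P[...,1]-.2)<.075)&(z>.12)&(z<.26)
    q=P[m]; best=None; rng=np.random.default_rng(0)
    for i in range(2000):
        a,b,c=q[rng.choice(len(q),3,False)];nn=np.cross(b-a,c-a);l=np.linalg.norm(nn)
        if l<1e-6: continue
        nn/=l; k=abs((q-a)@nn)<.002
        if best is None or k.sum()>best.sum():best=k
    w=q[best];c=w.mean(0);nn=np.linalg.svd(w-c)[2][2];nn*=np.sign(nn[0])
    print(n,'lid plane',len(q),best.sum(),'c',c.round(4),'n',nn.round(4),'angle',np.arccos(nn[2]),'yaw',np.arctan2(nn[1],nn[0]))
    # yellow axis
    hsv=cv2.cvtColor(C.astype(np.uint8),cv2.COLOR_RGB2HSV).astype(int)
    y=P[m&(hsv[...,0]>24)&(hsv[...,0]<34)&(hsv[...,1]>170)]
    e=np.linalg.svd(y-y.mean(0))[2][0];print('yellow axis',e.round(3),y.mean(0).round(4))
    # black catch at -x
    m=(z>.07)&(z<.115)&(P[...,0]>.48)&(P[...,0]<.535)&(abs(P[...,1]-.2)<.05);k=P[m];print('catch',len(k),k.mean(0).round(4),k.min(0).round(4))
    # tab
    m=(z>.19)&(z<.28)&(abs(P[...,1]-.2)<.06)&(P[...,0]<.66)&(C.sum(-1)<120)&(P[...,0]>.5);k=P[m];print('tab',len(k),k.mean(0).round(4),k.min(0).round(4),k.max(0).round(4))
    # gauge, holder
    m=(z>.118)&(z<.135)&(abs(P[...,1]+.16)<.05)&(abs(P[...,0]-.605)<.05);k=P[m]
    print('gauge top',k.mean(0).round(4),cv2.minAreaRect((k[:,:2]*1000).astype(np.float32)))
    m=(z>.0055)&(z<.012)&(abs(P[...,1]+.16)<.09)&(abs(P[...,0]-.605)<.09)&(C.sum(-1)<150);k=P[m]
    print('plate',cv2.minAreaRect((k[:,:2]*1000).astype(np.float32)))
```

```text
top rim centre [0.61156108 0.20467194] 0.0013921656473950064
top lid plane 529 350 c [0.6358 0.2048 0.1722] n [0.8069 0.0167 0.5904] angle 0.9392289335047384 yaw 0.02072088668330247
yellow axis [ 0.016 -0.999 -0.038] [0.6494 0.2039 0.1649]<stdin>:30: RuntimeWarning: Mean of empty slice.
  ret = um.true_divide(
Traceback (most recent call last):
ValueError: zero-size array to reduction operation minimum which has no identity
```

Run:
```python
from h import *
from scipy.optimize import least_squares
for n in('top','side'):
    f=dict(np.load(f'pics/{n}.npz'));P=pts(f);C=f['color'].astype(int);z=P[...,2]
    m=(abs(P[...,0]-.608)<.09)&(abs(P[...,1]-.2)<.09)
    for lo,hi,r in((.02,.085,.055),(.096,.107,.0535)):
        q=P[m&(z>lo)&(z<hi)]
        s=least_squares(lambda p:np.hypot(q[:,0]-p[0],q[:,1]-p[1])-r,[.608,.2],loss='soft_l1',f_scale=.002);print(n,lo,s.x.round(4),len(q),np.median(abs(s.fun)))
    m=(P[...,0]>.58)&(P[...,0]<.7)&(abs(P[...,1]-.2)<.075)&(z>.12)&(z<.26)
    q=P[m]; best=None; rng=np.random.default_rng(0)
    for i in range(1500):
        a,b,c=q[rng.choice(len(q),3,False)];nn=np.cross(b-a,c-a);l=np.linalg.norm(nn)
        if l<1e-6: continue
        nn/=l; k=abs((q-a)@nn)<.002
        if best is None or k.sum()>best.sum():best=k
    w=q[best];c=w.mean(0);nn=np.linalg.svd(w-c)[2][2];nn*=np.sign(nn[0])
    print(' lid plane',len(q),best.sum(),'c',c.round(4),'n',nn.round(4),'angle',np.arccos(nn[2]),'yaw',np.arctan2(nn[1],nn[0]))
    hsv=cv2.cvtColor(C.astype(np.uint8),cv2.COLOR_RGB2HSV).astype(int)
    y=P[m&(hsv[...,0]>24)&(hsv[...,0]<34)&(hsv[...,1]>170)]
    e=np.linalg.svd(y-y.mean(0))[2][0];print(' yellow axis',e.round(3),y.mean(0).round(4))
    def rep(t,k):
        if len(k): print(t,len(k),k.mean(0).round(4),k.min(0).round(4),k.max(0).round(4))
    rep(' catch',P[(z>.06)&(z<.115)&(P[...,0]>.5)&(P[...,0]<.55)&(abs(P[...,1]-.2)<.05)])
    rep(' tab',P[(z>.19)&(z<.28)&(abs(P[...,1]-.2)<.06)&(P[...,0]<.66)&(P[...,0]>.5)&(C.sum(-1)<130)])
    k=P[(z>.118)&(z<.135)&(abs(P[...,1]+.16)<.05)&(abs(P[...,0]-.605)<.05)]
    print(' gauge top',k.mean(0).round(4),cv2.minAreaRect((k[:,:2]*1000).astype(np.float32)))
    k=P[(z>.0052)&(z<.012)&(abs(P[...,1]+.16)<.09)&(abs(P[...,0]-.605)<.09)&(C.sum(-1)<150)]
    print(' plate',cv2.minAreaRect((k[:,:2]*1000).astype(np.float32)))
```

```text
top 0.02 [0.6136 0.2044] 159 0.0012303957044030034
top 0.096 [0.6116 0.2047] 93 0.0013921675168079434
 lid plane 529 349 c [0.6354 0.2047 0.1729] n [0.8056 0.0166 0.5923] angle 0.9369149408571972 yaw 0.020572455881213633
 yellow axis [ 0.016 -0.999 -0.038] [0.6494 0.2039 0.1649]
 catch 21 [0.5473 0.203  0.0902] [0.546  0.1873 0.0793] [0.5483 0.2189 0.1005]
 tab 96 [0.5956 0.2026 0.2164] [0.5804 0.1869 0.1914] [0.613  0.2209 0.2331]
 gauge top [ 0.6058 -0.1605  0.1273] ((606.7899169921875, -160.54881286621094), (27.055063247680664, 40.73575973510742), 6.4484453201293945)
 plate ((607.2455444335938, -162.293701171875), (70.84934997558594, 81.51294708251953), 6.721033573150635)
side 0.02 [0.6148 0.2057] 823 0.001554195404047741
side 0.096 [0.6148 0.2051] 165 0.001438413272824457
 lid plane 445 262 c [0.6364 0.1973 0.1733] n [0.8061 0.0033 0.5918] angle 0.9374996282718369 yaw 0.004060632087802569
 yellow axis [-0.003  1.    -0.001] [0.6519 0.2025 0.1644]
 tab 87 [0.5998 0.199  0.2139] [0.5861 0.1848 0.1925] [0.6149 0.2206 0.2301]
 gauge top [ 0.6079 -0.1637  0.1268] ((608.6290283203125, -161.38465881347656), (26.55258560180664, 42.16596984863281), 8.202994346618652)
 plate ((608.91650390625, -161.96568298339844), (78.34439849853516, 87.56480407714844), 7.8921589851379395)
```

```bash
cat >> h.py <<'E'
CAN=np.array([.6125,.2045]); CY=.01; TH=.937
GA=np.array([.6072,-.161]); GY=.12
def down(yaw):
    y=np.array([0,0,-1.]);z=np.array([np.cos(yaw),np.sin(yaw),0]);x=np.cross(y,z)
    return R.from_matrix(np.stack([x,y,z],1)).as_rotvec()
def tab(th,r,h):  # point on lid: r from hinge, h above underside
    d=.058-r*np.cos(th)+h*np.sin(th); zz=.103+r*np.sin(th)+h*np.cos(th)
    return np.array([CAN[0]+d*np.cos(CY),CAN[1]+d*np.sin(CY),zz])
E
python3 - <<'E'
from h import *
o=down(np.pi/2+CY); 
for p in ([.57,.205,.30],):
  for oo in(o,down(-np.pi/2+CY)): print(solver.inverse_kinematics(p,oo))
for y in(GY,GY+np.pi,GY-np.pi):
  print('g',solver.inverse_kinematics([*GA,.0813],down(y)),solver.inverse_kinematics([*CAN,.2],down(y)))
fingers.gripper_to(0.0)
c=tab(TH,.142,.012)+[.011,0,.05]
bot.move_ptp(c,o)
s=read_state();print(s['clock'],s['ee_pos'],s['force'],s['gripper_width'])
f=grab('side');cv2.imwrite('pics/side1.png',cv2.resize(f['color'][60:220,170:340,::-1],None,fx=3.5,fy=3.5,interpolation=cv2.INTER_CUBIC))
E
```

```text
[ 0.28478647  0.38828784  1.24557438  0.          1.50773043 -1.29600986]
[ 2.84786471e-01  3.88287845e-01  1.24557438e+00 -4.44089210e-16
  1.50773043e+00  1.84558280e+00]
g [-3.17483666e-01  6.21901826e-01  1.42085681e+00 -4.44089210e-16
  1.09883401e+00 -4.37483666e-01] [ 2.65530472e-01  5.39268353e-01  1.25814471e+00 -4.44089210e-16
  1.34417959e+00  1.45530472e-01]
g None None
g None None
2.9167 [0.60669509 0.20518619 0.27448813] [ 0.15823654 -0.19272569 -1.13230654] -0.0033559723036908928
```

View pics/side1.png

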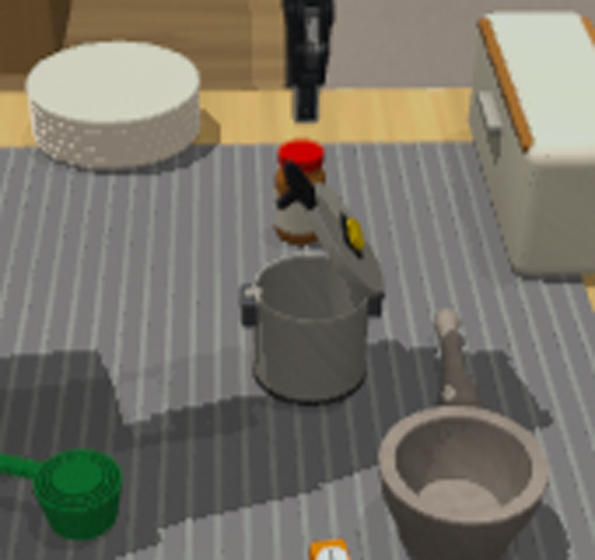

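The shut fingers are at (304,115), directly above the black tab at (298,185). Next I press along the arc.

Run:
```python
from h import *
f0=read_state()['force']
for th in list(np.arange(TH+.03,.1,-.12)):
    st=bot.move_linear(tab(th,.142,.012)+[.010,0,0],feed=.08,f_stop=22)
    s=read_state();print(round(th,2),st,s['clock'],s['ee_pos'].round(4),(s['force']-f0).round(1))
    if st: break
f=grab('side');cv2.imwrite('pics/side2.png',cv2.resize(f['color'][60:220,170:340,::-1],None,fx=3.5,fy=3.5,interpolation=cv2.INTER_CUBIC))
```

```text
0.97 False 3.7167 [0.6099 0.2044 0.2271] [-1.  -0.4 -0.3]
0.85 False 4.0833 [0.5956 0.2043 0.2179] [-0.3  0.8  0.1]
0.73 False 4.45 [0.5826 0.2041 0.2067] [-0.2 -0.7  0.2]
0.61 False 4.8167 [0.5709 0.204  0.1941] [ 0.3 -0.4  1. ]
0.49 False 5.1833 [0.5608 0.2039 0.1803] [0.7 0.3 0.7]
0.37 False 5.55 [0.5522 0.2038 0.1651] [0.2 0.2 0.3]
0.25 False 5.9167 [0.5457 0.2037 0.1493] [-1.2 -0.9  0.2]
0.13 False 6.2833 [0.5411 0.2037 0.1327] [-0.1  0.6  0.2]
```

View pics/side2.png

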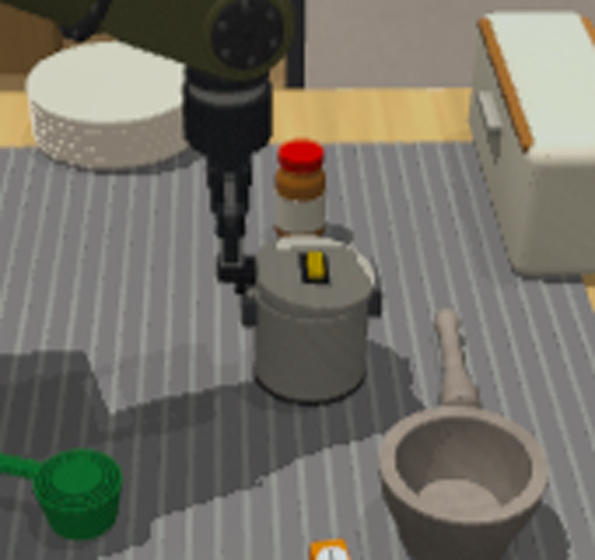

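The lid has followed down to about 0.13 rad, with the fingertip still on the tab at (235,268). Now I push it through the catch.

Run:
```python
from h import *
f0=read_state()['force']
for z in (.128,.124,.120,.1165,.114,.112):
    p=tab(0,.142,.012)+[.010,0,0];p[2]=z
    st=bot.move_linear(p,feed=.03,f_stop=20)
    s=read_state();print(z,st,s['clock'],s['ee_pos'].round(4),(s['force']-f0).round(1))
    if st: break
bot.dwell(.3)
s=read_state();print((s['force']-f0).round(1))
bot.move_linear(s['ee_pos']+[0,0,.16],feed=.2)
for n,(a,b,c,d) in dict(side=(60,220,170,340),top=(150,220,160,330)).items():
    f=grab(n);cv2.imwrite(f'pics/{n}3.png',cv2.resize(f['color'][a:b,c:d,::-1],None,fx=3.5,fy=3.5,interpolation=cv2.INTER_CUBIC))
    P=pts(f);m=(np.hypot(P[...,0]-CAN[0],P[...,1]-CAN[1])<.05)&(P[...,2]>.1)&(P[...,2]<.14)
    hsv=cv2.cvtColor(f['color'],cv2.COLOR_RGB2HSV).astype(int)
    ye=(hsv[...,0]>22)&(hsv[...,0]<34)&(hsv[...,1]>150)
    q=P[m&~ye];c=q.mean(0);y=P[m&ye]
    q=q[abs(q[:,2]-np.median(q[:,2]))<.006];nn=np.linalg.svd(q-q.mean(0))[2][2];nn*=np.sign(nn[2])
    print(n,len(q),np.median(q,0).round(4),nn.round(4),'yellow',len(y),y.mean(0).round(4),np.median(y,0).round(4),y.min(0).round(4),y.max(0).round(4),np.linalg.svd(y[:,:2]-y[:,:2].mean(0))[2][0])
```

```text
0.128 False 6.6667 [0.5385 0.2037 0.1281] [ 1.9 -1.   2. ]
0.124 False 6.95 [0.5382 0.2036 0.1236] [ 0.1 -1.5  0.4]
0.12 False 7.2333 [0.5383 0.2036 0.1196] [ 0.  -1.3 -0.8]
0.1165 False 7.5 [0.5384 0.2036 0.1163] [-0.2 -1.5  0.2]
0.114 False 7.75 [0.5388 0.2038 0.1148] [-2.8 -2.   7.2]
0.112 False 8.0 [0.5388 0.2038 0.1142] [-10.1  -4.2  22.3]
[-10.4  -3.4  23.4]
side 392 [0.6082 0.2002 0.115 ] [-0.0012 -0.0013  1.    ] yellow 38 [0.6157 0.2002 0.1224] [0.6155 0.1973 0.1232] [0.6086 0.1839 0.1141] [0.6237 0.223  0.127 ] [-0.08483648 -0.99639489]
top 235 [0.6265 0.1766 0.1146] [-0.0014 -0.0056  1.    ] yellow 11 [0.6144 0.1938 0.1239] [0.6151 0.1939 0.124 ] [0.6091 0.1882 0.1189] [0.6186 0.2012 0.1291] [0.2126718  0.97712369]
```

```bash
cd pics; python3 -c "
import cv2,numpy as np
a=cv2.imread('side3.png');b=cv2.imread('top3.png');b=cv2.copyMakeBorder(b,0,max(0,a.shape[0]-b.shape[0]),0,0,0)
cv2.imwrite('c3.png',cv2.resize(np.hstack([a,b]),(800,375)))"
```

```text
(no output)
```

View pics/c3.png

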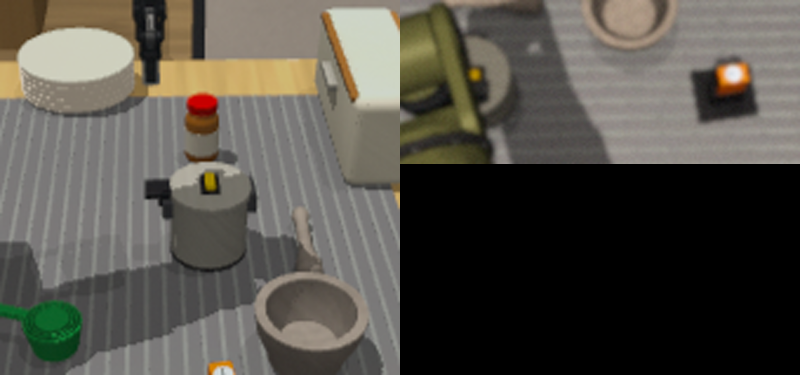

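The lid in the side view (210,185) is flat at z 0.115 with a vertical normal, so it is shut. Now I go to the gauge and take an unobstructed top view on the way.

Run:
```python
from h import *
o=down(GY)
fingers.gripper_to(1.0)
bot.move_ptp([.607,-.161,.24],o)
s=read_state();print(s['clock'],s['ee_pos'].round(4))
for n in('side','top'):
    f=grab(n);P=pts(f);m=(np.hypot(P[...,0]-CAN[0],P[...,1]-CAN[1])<.05)&(P[...,2]>.1)&(P[...,2]<.14)
    hsv=cv2.cvtColor(f['color'],cv2.COLOR_RGB2HSV).astype(int)
    ye=m&(hsv[...,0]>22)&(hsv[...,0]<34)&(hsv[...,1]>150)&(P[...,2]>.12)
    y=P[ye];print(n,len(y),y.mean(0).round(4),y.min(0).round(4),y.max(0).round(4),cv2.minAreaRect((y[:,:2]*1000).astype(np.float32)))
    q=P[m&~ye];q=q[abs(q[:,2]-.115)<.003];print(' normal',np.linalg.svd(q-q.mean(0))[2][2].round(4),len(q))
    # lid outline circle
    m=(np.hypot(P[...,0]-CAN[0],P[...,1]-CAN[1])<.063)&(P[...,2]>.111)&(P[...,2]<.118);q=P[m]
    (c,r)=cv2.minEnclosingCircle((q[:,:2]*1000).astype(np.float32));print(' lid circle',c,r,q[:,1].min(),q[:,1].max())
    a,b,c,d=(90,280,220,350) if n=='side' else (140,230,150,330)
    cv2.imwrite(f'pics/{n}4.png',cv2.resize(f['color'][a:b,c:d,::-1],None,fx=3.1,fy=3.1,interpolation=cv2.INTER_CUBIC))
```

```text
11.5333 [ 0.6072 -0.16    0.2402]<stdin>:10: RuntimeWarning: Mean of empty slice.
  ret = um.true_divide(
Traceback (most recent call last):
ValueError: zero-size array to reduction operation minimum which has no identity
```

Side view is probably blocked by the arm, so I'll guard that case.

```bash
cat > look.py <<'E'
from h import *
def look(tag,crop=True):
  for n in('side','top'):
    f=grab(n);P=pts(f);a,b,c,d=(50,290,170,400) if n=='side' else (110,250,120,340)
    cv2.imwrite(f'pics/{n}{tag}.png',cv2.resize(f['color'][a:b,c:d,::-1],None,fx=2.5,fy=2.5,interpolation=cv2.INTER_CUBIC))
    m=(np.hypot(P[...,0]-CAN[0],P[...,1]-CAN[1])<.06)&(P[...,2]>.1)&(P[...,2]<.14)
    hsv=cv2.cvtColor(f['color'],cv2.COLOR_RGB2HSV).astype(int)
    ye=m&(hsv[...,0]>22)&(hsv[...,0]<34)&(hsv[...,1]>150)&(P[...,2]>.12)
    y=P[ye]
    if len(y)>5: print(n,'yellow',len(y),y.mean(0).round(4),y.min(0).round(4),y.max(0).round(4),cv2.minAreaRect((y[:,:2]*1000).astype(np.float32)))
    q=P[m&(abs(P[...,2]-.115)<.004)]
    if len(q)>30: print(n,'lid normal',np.linalg.svd(q-q.mean(0))[2][2].round(4),len(q),cv2.minEnclosingCircle((q[:,:2]*1000).astype(np.float32)))
E
python3 -c "
from look import *
look('4')"
```

```text
side lid normal [-7.1e-03  8.0e-04  1.0e+00] 100 ((574.0791015625, 209.71697998046875), 40.280086517333984)
top yellow 45 [0.6131 0.2047 0.1236] [0.6062 0.1854 0.1204] [0.6197 0.2212 0.1293] ((612.9210205078125, 203.3008575439453), (35.733638763427734, 13.441096305847168), 89.85558319091797)
top lid normal [-3.1e-03 -7.0e-04  1.0e+00] 798 ((612.2687377929688, 203.38087463378906), 59.33661651611328)
```

View pics/side4.png

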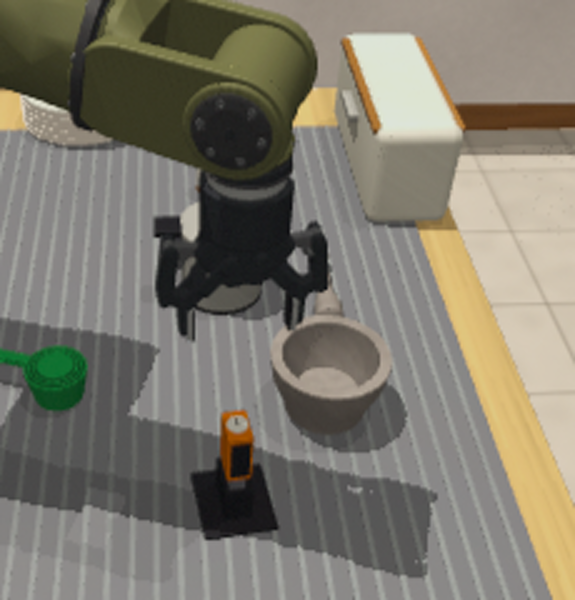

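View pics/top4.png

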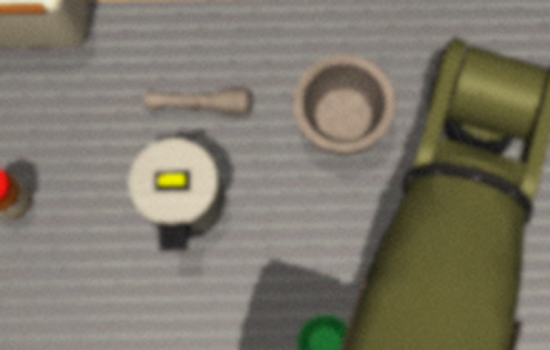

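The top view shows the lid shut with the button at (172,180), which is about (0.613, 0.204) with yaw near 0. The side view shows the jaws straddling x above the gauge at (237,425). Descending to grasp.

Run:
```python
from look import *
o=down(GY)
st=bot.move_linear([*GA,.083],o,feed=.12,f_stop=12)
s=read_state();print(st,s['clock'],s['ee_pos'].round(4),s['force'].round(1))
fingers.gripper_to(0.0)
s2=read_state();print(s2['clock'],s2['gripper_width'],(s2['force']-s['force']).round(2),s2['ee_pos'].round(4))
look('5')
```

```text
False 13.1417 [ 0.6075 -0.1611  0.0838] [-0.  -0.4 -0.2]
13.7167 0.29918858159116235 [0.78 0.39 2.89] [ 0.6074 -0.161   0.0832]
top yellow 48 [0.6133 0.2044 0.1247] [0.6052 0.188  0.1202] [0.6228 0.2211 0.1301] ((614.355712890625, 204.58804321289062), (17.618118286132812, 32.812103271484375), 1.9003794193267822)
top lid normal [-0.0014  0.0021 -1.    ] 806 ((612.609375, 205.27481079101562), 59.61540985107422)
```

View pics/side5.png

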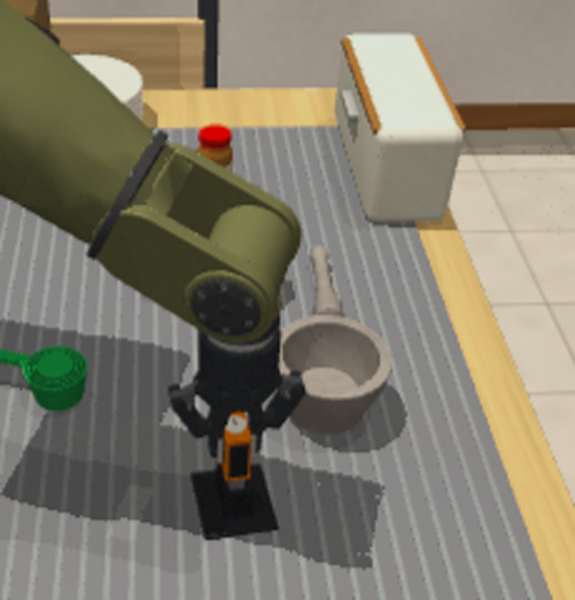

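The grip width of 0.30 (25 mm) matches the gauge, and the orange grip sits between the fingers at (237,445). Lifting.

Run:
```python
from look import *
p=read_state()['ee_pos']
bot.move_linear([p[0],p[1],.25],feed=.12)
s=read_state();print(s['clock'],s['ee_pos'].round(4),s['force'].round(2),s['gripper_width'])
look('6')
f=dict(np.load('pics/side.npz'));P=pts(f);hsv=cv2.cvtColor(f['color'],cv2.COLOR_RGB2HSV).astype(int)
m=(hsv[...,0]>4)&(hsv[...,0]<22)&(hsv[...,1]>170)&(P[...,2]>.18)&(np.hypot(P[...,0]-p[0],P[...,1]-p[1])<.06)
q=P[m];print('orange',len(q),q.min(0).round(4),q.max(0).round(4),np.percentile(q,[5,50,95],axis=0).round(4))
m=(P[...,2]>.15)&(P[...,2]<.225)&(np.hypot(P[...,0]-p[0],P[...,1]-p[1])<.04)
q=P[m];print('lower',len(q),np.percentile(q,[2,50,98],axis=0).round(4))
# front-face plane by height
for lo,hi in((.16,.18),(.18,.2),(.2,.22),(.23,.25),(.25,.27),(.27,.3)):
    k=P[(P[...,2]>lo)&(P[...,2]<hi)&(np.hypot(P[...,0]-p[0],P[...,1]-p[1])<.04)]
    if len(k)>3: print(lo,len(k),'x',np.percentile(k[:,0],[3,50,97]).round(4),'y',np.percentile(k[:,1],[5,50]).round(4))
```

```text
15.3583 [ 0.6072 -0.161   0.2492] [-0.36  0.3  -1.16] 0.2977349684963564
side lid normal [1.930e-02 8.000e-04 9.998e-01] 103 ((577.556640625, 213.56773376464844), 44.69470977783203)
top yellow 46 [0.6132 0.204  0.1254] [0.6053 0.1877 0.1204] [0.6227 0.2209 0.131 ] ((613.3638305664062, 203.9430389404297), (15.382428169250488, 33.251007080078125), 6.075244426727295)
top lid normal [-1.8e-03 -4.0e-04  1.0e+00] 800 ((612.5549926757812, 203.89671325683594), 59.33632278442383)
orange 179 [ 0.5943 -0.1826  0.2293] [ 0.6215 -0.142   0.2956] [[ 0.5955 -0.1818  0.2332]
 [ 0.6053 -0.1785  0.2862]
 [ 0.6205 -0.1457  0.2948]]
lower 136 [[ 0.5982 -0.1792  0.1745]
 [ 0.6063 -0.177   0.1975]
 [ 0.6164 -0.1527  0.2236]]
0.16 17 x [0.597  0.6049 0.6165] y [-0.1781 -0.1766]
0.18 56 x [0.5984 0.6052 0.6159] y [-0.1791 -0.1771]
0.2 51 x [0.5989 0.6078 0.6153] y [-0.1788 -0.1769]
0.23 77 x [0.5945 0.6067 0.6206] y [-0.182  -0.1799]
0.25 137 x [0.5824 0.6041 0.6299] y [-0.1819 -0.1781]
0.27 367 x [0.5803 0.6075 0.6339] y [-0.1809 -0.1713]
```

View pics/side6.png

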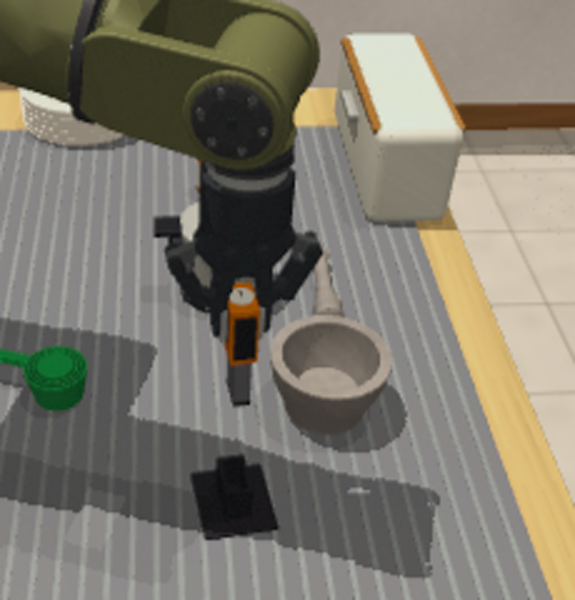

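Gauge lifted cleanly, hanging straight with its foot at (240,400) in the picture and centred within about 1 mm of the TCP. Moving over the button.

Run:
```python
from look import *
bot.move_linear([.613,.203,.25],down(0.0),feed=.15)
bot.move_linear([.613,.203,.212],feed=.06)
bot.dwell(.3)
s=read_state();print(s['clock'],s['ee_pos'].round(4),s['force'].round(2),s['gripper_width'])
look('7')
p=s['ee_pos']
f=dict(np.load('pics/side.npz'));P=pts(f)
for lo,hi in((.127,.14),(.14,.16),(.16,.185),(.19,.215),(.215,.23)):
    k=P[(P[...,2]>lo)&(P[...,2]<hi)&(np.hypot(P[...,0]-p[0],P[...,1]-p[1])<.035)]
    if len(k)>3: print(lo,len(k),'x',np.percentile(k[:,0],[3,50,97]).round(4),'y',np.percentile(k[:,1],[5,50]).round(4))
```

```text
19.1167 [0.6131 0.203  0.2122] [-0.36  0.27 -1.28] 0.29474074773172426
side yellow 19 [0.6145 0.1922 0.127 ] [0.608  0.1836 0.1216] [0.6218 0.1985 0.1398] ((615.0514526367188, 190.77655029296875), (15.395341873168945, 13.013883590698242), 85.94293975830078)
side lid normal [ 0.002   0.0031 -1.    ] 534 ((612.1641845703125, 204.42510986328125), 59.59092330932617)
top lid normal [ 0.014  -0.0462  0.9988] 116 ((622.5911254882812, 168.6898193359375), 43.583953857421875)
0.127 7 x [0.6055 0.6113 0.6203] y [0.184  0.1872]
0.14 34 x [0.6055 0.6141 0.6206] y [0.1843 0.1865]
0.16 37 x [0.6052 0.6109 0.6202] y [0.1838 0.1868]
0.19 60 x [0.6009 0.6131 0.6252] y [0.1818 0.1849]
0.215 68 x [0.5892 0.6125 0.6374] y [0.1817 0.1861]
```

```bash
python3 -c "
import numpy as np,cv2
f=np.load('pics/side.npz');cv2.imwrite('pics/s7z.png',cv2.resize(f['color'][90:190,210:320,::-1],None,fx=6,fy=6,interpolation=cv2.INTER_CUBIC))"
```

```text
(no output)
```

View pics/s7z.png

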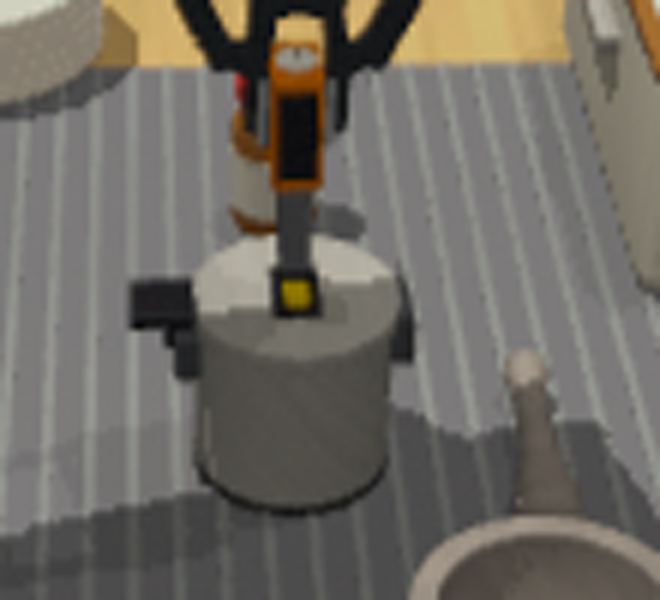

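The foot at (293,265) is directly over the yellow button at (297,293). In the side-camera cloud the gauge centre is (0.613, 0.2045), and the button is about (0.6135, 0.204). Pressing in small steps.

Run:
```python
from h import *
F=lambda:np.mean([ (bot.dwell(.05),read_state()['force'])[1] for _ in range(6)],0)
f0=F();z=.2122
p=read_state()['ee_pos']
print(f0.round(2))
bot.move_linear([.6133,.203,.203],feed=.04,f_stop=4); print((F()-f0).round(2),read_state()['ee_pos'].round(4))
for z in np.arange(.2015,.190,-.001):
    st=bot.move_linear([.6133,.203,z],feed=.01,f_stop=4)
    df=F()-f0;print(round(z,4),st,read_state()['ee_pos'].round(4),df.round(2))
    if df[2]>3.3: break
print(read_state()['clock'])
```

```text
[-0.31 -0.31 -1.01]
[0.07 0.51 0.22] [0.6133 0.203  0.2031]
0.2015 False [0.6133 0.203  0.2015] [ 0.17  0.44 -0.32]
0.2005 False [0.6133 0.203  0.2005] [ 0.75  0.68 -0.44]
0.1995 False [0.6134 0.203  0.1996] [1.05 0.36 0.86]
0.1985 False [0.6133 0.203  0.1986] [0.75 0.54 2.02]
0.1975 False [0.6133 0.203  0.1975] [1.48 0.66 2.69]
0.1965 False [0.6133 0.203  0.1966] [1.45 0.34 3.63]
23.5417
```

Run:
```python
from h import *
bot.move_linear([.6133,.203,.1962],feed=.01)
fs=[]
for _ in range(16): bot.dwell(.05);fs.append(read_state()['force'])
s=read_state();print('dF',(np.mean(fs,0)-[-.31,-.31,-1.01]).round(2),s['ee_pos'].round(4),s['gripper_width'],s['clock'],abs(s['dq']).max())
f=grab('side');P=pts(f)
for lo,hi in((.127,.14),(.14,.17),(.185,.2),(.2,.215)):
    k=P[(P[...,2]>lo)&(P[...,2]<hi)&(np.hypot(P[...,0]-.613,P[...,1]-.203)<.03)]
    if len(k)>3: print(lo,len(k),'x',np.percentile(k[:,0],[3,50,97]).round(4),'y',np.percentile(k[:,1],[5,50]).round(4))
q=P[(np.hypot(P[...,0]-.6125,P[...,1]-.204)<.055)&(abs(P[...,2]-.115)<.004)];print('lid n',np.linalg.svd(q-q.mean(0))[2][2].round(4),np.median(q[:,2]))
cv2.imwrite('pics/s8z.png',cv2.resize(f['color'][90:190,210:320,::-1],None,fx=6,fy=6,interpolation=cv2.INTER_CUBIC))
```

```text
dF [1.65 0.41 3.5 ] [0.6133 0.203  0.1962] 0.2949856545953191 24.5917 0.0021181214317259997
0.127 19 x [0.6057 0.6145 0.621 ] y [0.1847 0.1872]
0.14 49 x [0.6054 0.6114 0.6206] y [0.1833 0.1873]
0.185 40 x [0.5988 0.6131 0.6259] y [0.1813 0.1846]
0.2 70 x [0.5892 0.6129 0.6379] y [0.1818 0.1869]
lid n [-1.2e-03  4.0e-04  1.0e+00] 0.11502809323029972
```

View pics/s8z.png

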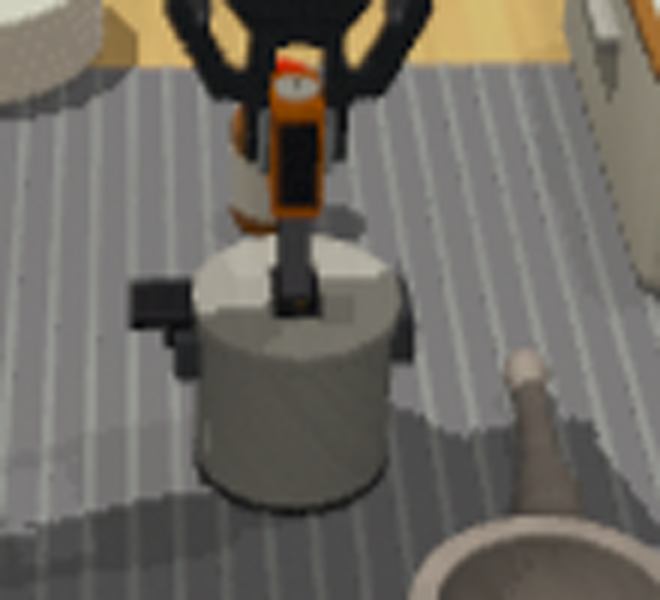

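The foot at (295,300) covers the button, the gauge is upright and the lid is flat. The steady push is 3.5 N, about half way. Handing in.

```bash
python3 -c "
from h import *
bot.close_job()"
```

```text
the job is handed in; nothing more can be done
```

I closed the lid, moved the gauge onto the button, and handed the job in at about 24.6 s of the 53 s allowed, still gripping and pressing; no verdict is reported.

- **Lid:** I pressed the tab down along its arc until it went solid at about 23 N. In the last picture the lid lies flat at z 0.115 m with a vertical normal, so it is shut.
- **Gauge:** It is upright, gripped at about 25 mm opening. By the side camera its foot is within about 1–2 mm of the button's centre, and its yaw is set to the button's, which measured about 0.
- **Press:** The steady upward force was 3.5 N. Going by the spring figures, that means the button is sunk about 3.5 mm of its 8 mm.
- **Sideways force:** The force sensor also showed about 1.7 N in x while pressing. I took it as drift or slight misalignment and left it uncorrected.
- **Bystanders:** The arm never went near enough to touch one, and none looked moved in the pictures, but I did not measure their final positions.

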